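# Line up the magnifying glasses by lens size

## Task

Lay the four magnifying glasses out on the grey display board in order of lens size, one on each mark: the smallest on the mark next to the amber specimen jar, growing to the largest on the mark next to the petri dish. Set each down without dropping it, flat, with its lens centred over the dot and its handle along the white line. Leave the jar and the dish standing where they are.

Things in the scene. Friction and masses are not known exactly. Their poses are not given: they have to be found in the camera images.
- blue: blue magnifying glass, the smallest, lying flat: round frame 36 mm across, 10 mm high, clear lens; straight handle 12 mm wide, 12 mm high, 65 mm long. Origin: lens centre, at the underside; x points from handle to lens (the handle spans x = -18 to -83 mm), z up. Starts on the table (z = 0), handle towards the robot (x within 0.35 rad of world x). Under 0.1 kg.
- green: green magnifying glass, the second smallest, lying flat: round frame 46 mm across, 10 mm high, clear lens; straight handle 12 mm wide, 12 mm high, 70 mm long. Origin: lens centre, at the underside; x points from handle to lens (the handle spans x = -23 to -93 mm), z up. Starts on the table (z = 0), handle towards the robot (x within 0.35 rad of world x). Under 0.1 kg.
- yellow: yellow magnifying glass, the second largest, lying flat: round frame 56 mm across, 10 mm high, clear lens; straight handle 12 mm wide, 12 mm high, 75 mm long. Origin: lens centre, at the underside; x points from handle to lens (the handle spans x = -28 to -103 mm), z up. Starts on the table (z = 0), handle towards the robot (x within 0.35 rad of world x). Under 0.1 kg.
- black: black magnifying glass, the largest, lying flat: round frame 66 mm across, 10 mm high, clear lens; straight handle 12 mm wide, 12 mm high, 80 mm long. Origin: lens centre, at the underside; x points from handle to lens (the handle spans x = -33 to -113 mm), z up. Starts on the table (z = 0), handle towards the robot (x within 0.35 rad of world x). Under 0.1 kg.
- mark_1: leftmost (largest y) of four like marks in a row, 75 mm apart along y, painted on the grey board: black dot in a white disc 26 mm across, white line 113 mm long towards the robot. Origin: dot centre on the board's top, 4 mm above the table; the line runs along -x; x within 0.15 rad of world x. A wooden ledge 18 mm high begins 58 mm beyond the dots (+x); the board ends 125 mm before them.
- mark_2: second from the left of four like marks in a row, 75 mm apart along y, painted on the grey board: black dot in a white disc 26 mm across, white line 113 mm long towards the robot. Origin: dot centre on the board's top, 4 mm above the table; the line runs along -x; x within 0.15 rad of world x. A wooden ledge 18 mm high begins 58 mm beyond the dots (+x); the board ends 125 mm before them.
- mark_3: third from the left of four like marks in a row, 75 mm apart along y, painted on the grey board: black dot in a white disc 26 mm across, white line 113 mm long towards the robot. Origin: dot centre on the board's top, 4 mm above the table; the line runs along -x; x within 0.15 rad of world x. A wooden ledge 18 mm high begins 58 mm beyond the dots (+x); the board ends 125 mm before them.
- mark_4: rightmost (smallest y) of four like marks in a row, 75 mm apart along y, painted on the grey board: black dot in a white disc 26 mm across, white line 113 mm long towards the robot. Origin: dot centre on the board's top, 4 mm above the table; the line runs along -x; x within 0.15 rad of world x. A wooden ledge 18 mm high begins 58 mm beyond the dots (+x); the board ends 125 mm before them.
- jar: closed honey-amber glass specimen jar with an orange cap, 44 mm across, 55 mm high, standing loose on the board in line with the dots, 85 mm past one end of the row: beside mark_1 or beside mark_4. Origin: centre of its underside.
- dish: clear petri dish with a white pad in it, 60 mm across, 16 mm high, standing loose on the board in line with the dots, 85 mm past the other end of the row. Origin: centre of its underside.

How it is judged:
By the outcome, as a careful person would: the job done as asked, in the order asked, and still so for the second after the job is handed in, with the robot touching nothing.
It also fails if it takes over 106 s, if anything falls off the work surface, if the arm or the gripper's body presses on something with over 40 N, if the wrist force passes 120 N, or if a joint passes its speed limit or range.

## Robot

A 6-joint arm with a two-finger parallel gripper is mounted at the origin on the work surface. World frame = base frame: x ahead of the robot, y to its left, z up, the work surface at z = 0. Lengths are in m, angles in rad, forces in N, time in s.
With the tool pointing down it reaches from about 0.3 to 0.875 m from the base axis. Payload 6.4 kg.
Tool frame: the origin (TCP) lies at the very end of the fingers, on their centre line; the grasp point (between the pads) lies 19 mm behind it; z points along the fingers, y is the line along which they close (so a half turn about z gives the same grasp; the last joint's range is limited). The gripper opens to 85 mm and grips with 20 to 120 N. Pads are 22 mm wide; open, the fingers measure 114 mm over their backs; the gripper's body (76 mm by 85 mm) begins 54 mm behind the grasp point. The pads swing forward as they close: fully open they stand 13 mm farther back than shut.
Start: joints at [-1.337, 0.181, 1.607, -0, 1.354, -0.206], TCP at [0.245, -0.52, 0.231] pointing down, gripper open.
Joint ranges: [-2.99, 2.99], [-0.89, 2.07], [0.3, 2.58], [-1.14, 4.28], [0, 2.63], [-3.12, 3.12]. Speed limits (rad/s): [2.57, 2.57, 3.01, 3.14, 3.14, 3.14].

## Interface

Orientations are given as a unit quaternion [w, x, y, z].
In Python, from bench import ctrl gives the robot as it stands.
- The arm moves only by the shell command python3 jog.py 'ROWS'. ROWS is a JSON list that holds a single list of rows (three levels of brackets), with 1 to 10 rows, each of 7 numbers: dx, dy, dz in units of 25 mm, then a rotation vector rx, ry, rz in units of 0.2 rad, then the opening from 0.0 (shut) to 1.0 (fully open); each row is the pose to reach, as a shift and turn from the pose commanded when the command began, along the tool's axes at that moment; what a row does not reach only later rows make up. A row lasts 1/8 s, in which the tool goes at most 0.0625 m and 0.188 rad, less where a joint would pass 70% of its speed; a pose out of reach is approached as far as the arm can. The fingers move at their own pace and stop on an object; the grip force is fixed at half the most. Time passes only in rows, so rows that do not move let the fingers close. It prints the time, the measured TCP pose, the force, the opening and the grip force at its end. Input that does not fit is refused with a message, and nothing moves.
- ctrl.get_obs(): the state, without advancing time (a new reading comes with each control period).
- ctrl.camera(name): name is "side" or "top" or "wrist"; returns the picture (400x640x3 uint8, blue, green, red); there is no depth.
- ctrl.camera_params(name): a dict with "fovy" (degrees; the focal length in pixels is half the picture's height over the tangent of half this angle, whatever the lens; pixels are square), "cx", "cy" (the principal point, pixels), "view" (4x4, takes a point from world to camera coordinates). Camera axes: x right, y up, looking along -z (the intrinsics and any distortion apply to the point x, -y, -z); pixel columns grow to the right and rows downward; lengths in m; the calibration is good to about 2 mm. The wrist camera is an equidistant fisheye: a pixel r from the principal point sees the ray r / f radians off the axis. A picture is of the moment at which its call begins: read the wrist's pose just before it. camera_params takes no time and is no camera call; for the wrist camera it gives the pose at the moment of the call.
- ctrl.hand_in(): hands the job in; it is judged then, once.
The state is a dict: "time_s": time; "q": joint angles; "dq": joint speeds; "joint_efforts": joint torques, N m; "eef_pos": TCP position; "eef_rot": TCP orientation; "wrist_force": force on the tool from outside, world axes, zero at the start; "torque": the same for the moment, N m; "opening": opening from 0.0 (shut) to 1.0 (fully open); "grasp_force": force on a finger pad.
Only numpy, scipy, OpenCV 4.12 (cv2) and the standard library are available. Lean on these libraries where they do the work, as an engineer would, in place of code of your own. Each camera call takes 0.05 s, during which the arm holds its last target. There are 200 camera calls.

## Working session

There is one attempt and no reset: what is moved stays moved. The work goes in short steps, Python scripts to look and compute and a shell command to move; the robot and the scene stay as the last step left them, time stands still between calls to the robot, and variables do not carry over. Pictures are saved under pics/ and viewed, at most 15 in all, crops included, and the job is handed in when it is done.

```bash
ls; mkdir -p pics; cat > h.py <<'E'
import numpy as np,cv2
from bench import ctrl
def snap(c,n):
    p=ctrl.camera_params(c); im=np.array(ctrl.camera(c)); cv2.imwrite(f'pics/{n}.png',im); return im,p
def ray(c,u,v,z,p=None):
    p=p or ctrl.camera_params(c); f=200/np.tan(np.radians(p['fovy'])/2)
    d=np.array([(u-p['cx'])/f,-(v-p['cy'])/f,-1.])
    if c=='wrist':
        a=np.array([u-p['cx'],v-p['cy']]); r=np.linalg.norm(a)+1e-9; t=r/f
        d=np.array([a[0]/r*np.sin(t),-a[1]/r*np.sin(t),-np.cos(t)])
    V=np.array(p['view']); R=V[:3,:3]; o=-R.T@V[:3,3]; w=R.T@d
    return o+w*(z-o[2])/w[2]
E
python3 - <<'E'
from h import *
for c in('top','side'):
    im,p=snap(c,c+'0'); print(c,p)
o=ctrl.get_obs();print(o['eef_pos'],o['eef_rot'],o['opening'],o['time_s'])
E
```

```text
bench.py
jog.py
pics
top {'fovy': 50.21151739362141, 'cx': 324.2034008181484, 'cy': 200.1305775316042, 'view': array([[-0.00271082, -0.99951484,  0.03102797, -0.01707217],
       [ 0.98636611,  0.0024329 ,  0.16454783, -0.58222757],
       [-0.16454348,  0.031051  ,  0.98588097, -0.954522  ],
       [ 0.        ,  0.        ,  0.        ,  1.        ]])}
side {'fovy': 49.560582003916956, 'cx': 319.5353160829075, 'cy': 196.89758505926702, 'view': array([[-0.93160178, -0.36347373,  0.00223044,  0.55028892],
       [ 0.22574275, -0.573759  ,  0.7872997 , -0.16024993],
       [-0.28488302,  0.73395331,  0.61656647, -1.16197078],
       [ 0.        ,  0.        ,  0.        ,  1.        ]])}
[ 0.24471177 -0.51979151  0.23047273] [-7.79815896e-04  9.75920071e-01  2.18127042e-01 -1.28024650e-05] 0.9964025540860619 0.1
```

View pics/top0.png

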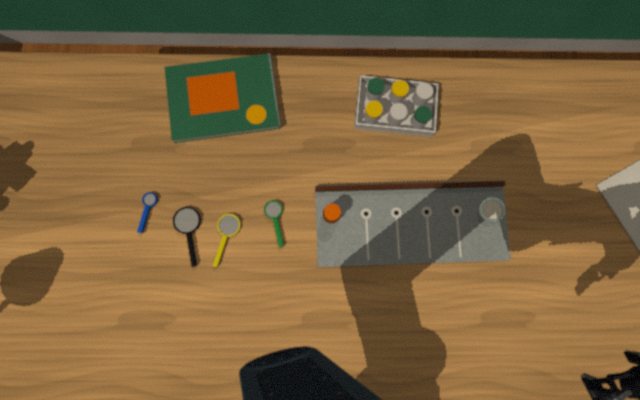

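The jar (332,212) is beside mark_1, the leftmost, and the dish (492,209) is beside mark_4. The glasses lie on the left at (150,200), (187,220), (229,224) and (274,210). I'll enlarge both areas.

```bash
python3 - <<'E'
import cv2
im=cv2.imread('pics/top0.png')
a=cv2.resize(im[185:275,130:290],None,fx=5,fy=5,interpolation=cv2.INTER_CUBIC)
b=cv2.resize(im[180:270,355:515],None,fx=5,fy=5,interpolation=cv2.INTER_CUBIC)
cv2.imwrite('pics/a.png',a);cv2.imwrite('pics/b.png',b)
E
```

```text
(no output)
```

View pics/a.png

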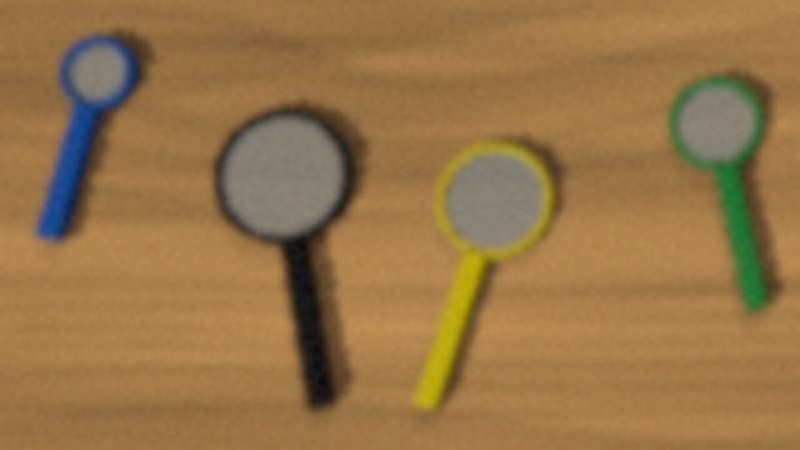

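View pics/b.png

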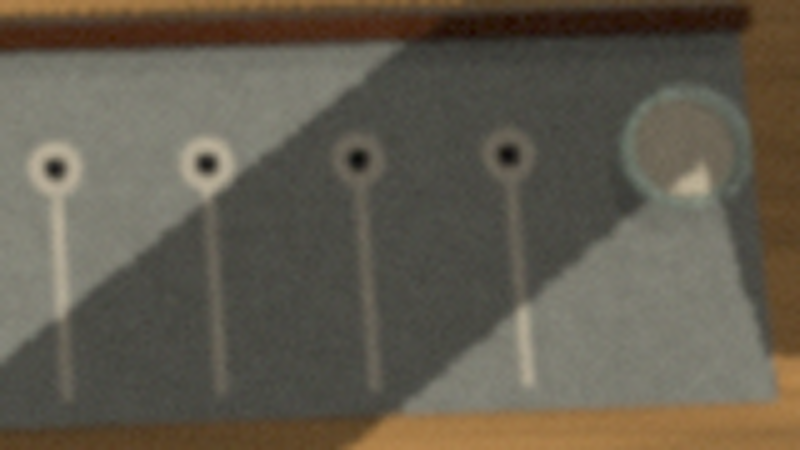

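Crop a gives lens centres and handle ends: blue (100,72)/(51,238), black (284,176)/(319,404), yellow (495,200)/(428,406) and green (717,122)/(756,308). Crop b gives dots at (55,168), (207,163), (358,159) and (508,155), with line ends at (68,400), (222,394), (376,390) and (529,386).

```bash
python3 - <<'E'
from h import *
def P(U,V,ou,ov,z): return ray('top',(U+.5)/5-.5+ou,(V+.5)/5-.5+ov,z)
for n,a,b,L in[('blue',(100,72),(51,238),83),('green',(717,122),(756,308),93),('yellow',(495,200),(428,406),103),('black',(284,176),(319,404),113)]:
    A=P(*a,130,185,.009);B=P(*b,130,185,.008);d=A-B;print(n,A.round(4),np.hypot(*d[:2]),L,np.arctan2(d[1],d[0]).round(3))
for n,a,b in[(1,(55,168),(68,400)),(2,(207,163),(222,394)),(3,(358,159),(376,390)),(4,(508,155),(529,386))]:
    A=P(*a,355,180,.004);B=P(*b,355,180,.004);d=A-B;print(n,A.round(4),np.hypot(*d[:2]),np.arctan2(d[1],d[0]).round(3))
from scipy.spatial.transform import Rotation as R
o=ctrl.get_obs();q=o['eef_rot'];print(R.from_quat(np.r_[q[1:],q[0]]).as_matrix().round(4))
print(ctrl.camera_params('wrist'))
E
cat > to.py <<'E'
# to.py x y z yaw [g]: jog needed to bring the point g mm ahead of the grasp to x,y
import sys;from h import *
from scipy.spatial.transform import Rotation as R
x,y,z,w=map(float,sys.argv[1:5]);g=float(sys.argv[5])/1000 if len(sys.argv)>5 else 0
o=ctrl.get_obs();q=o['eef_rot'];C=R.from_quat(np.r_[q[1:],q[0]])
T=R.from_euler('z',w)*R.from_euler('x',np.pi)
t=np.array([x-g*np.cos(w),y-g*np.sin(w),z])
print('now',o['eef_pos'].round(4),'open',round(o['opening'],3),'t',o['time_s'],'q6',round(o['q'][5],2))
print(np.r_[C.inv().apply(t-o['eef_pos']),(C.inv()*T).as_rotvec()].round(4).tolist())
E
python3 to.py .5667 .106 .1 .22 43
```

```text
now [ 0.2447 -0.5198  0.2305] open 0.996 t 0.1 q6 -0.21
[0.5158, -0.4383, 0.1313, -0.0016, -0.0001, 0.2198]
```

The manual's scale: shifts go in units of 25 mm and turns go in units of 0.2 rad. Converting my numbers, 0.516 m is 20.64, -0.438 m is -17.52, 0.22 rad is 1.1.

```bash
r=[0.516,-0.438,0.131,-0.0016,0,0.22,0.5]; python3 jog.py '[[[20.64, -17.52, 5.24, -0.008, 0, 1.1, 0.5], [20.64, -17.52, 5.24, -0.008, 0, 1.1, 0.5], [20.64, -17.52, 5.24, -0.008, 0, 1.1, 0.5], [20.64, -17.52, 5.24, -0.008, 0, 1.1, 0.5], [20.64, -17.52, 5.24, -0.008, 0, 1.1, 0.5], [20.64, -17.52, 5.24, -0.008, 0, 1.1, 0.5], [20.64, -17.52, 5.24, -0.008, 0, 1.1, 0.5], [20.64, -17.52, 5.24, -0.008, 0, 1.1, 0.5], [20.64, -17.52, 5.24, -0.008, 0, 1.1, 0.5], [20.64, -17.52, 5.24, -0.008, 0, 1.1, 0.5]]]'; python3 to.py .5667 .106 .06 .22 43
```

```text
time_s: 1.35
eef_pos: [0.4995, 0.0402, 0.1121]
eef_rot: [0.001, 0.994, 0.11, 0.0]
wrist_force: [0.6, -1.2, 1.0]
opening: 0.498
grasp_force: 0.0
now [0.4995 0.0402 0.1121] open 0.498 t 1.35 q6 1.2
[0.0369, -0.0497, 0.052, 0.0018, -0.0003, -0.0001]
```

```bash
python3 jog.py '[[[0, 0, 0, 0, 0, 0, 0.5], [0, 0, 0, 0, 0, 0, 0.5]]]' >/dev/null; python3 to.py .5667 .106 .05 .22 43
```

```text
now [0.4986 0.0383 0.1121] open 0.498 t 1.6 q6 1.19
[0.0384, -0.0513, 0.062, 0.0016, 0.001, 0.0011]
```

To row units: 0.062 m is 2.48, -0.0513 m is -2.052, 0.0016 rad is 0.008.

```bash
python3 jog.py '[[[1.536, -2.052, 2.48, 0.008, 0.005, 0.005, 0.5], [1.536, -2.052, 2.48, 0.008, 0.005, 0.005, 0.5], [1.536, -2.052, 2.48, 0.008, 0.005, 0.005, 0.5], [1.536, -2.052, 2.48, 0.008, 0.005, 0.005, 0.5], [1.536, -2.052, 2.48, 0.008, 0.005, 0.005, 0.5]]]'; python3 to.py .5667 .106 .003 .22 43; python3 -c "
from h import *
snap('wrist','w1')"
```

```text
time_s: 2.22
eef_pos: [0.5261, 0.0952, 0.0518]
eef_rot: [0.0, 0.994, 0.108, 0.002]
wrist_force: [-0.1, -0.7, 0.1]
opening: 0.499
grasp_force: 0.0
now [0.5261 0.0952 0.0518] open 0.499 t 2.225 q6 1.31
[-0.0012, -0.0017, 0.0488, 0.0007, -0.0032, -0.0029]
```

View pics/w1.png

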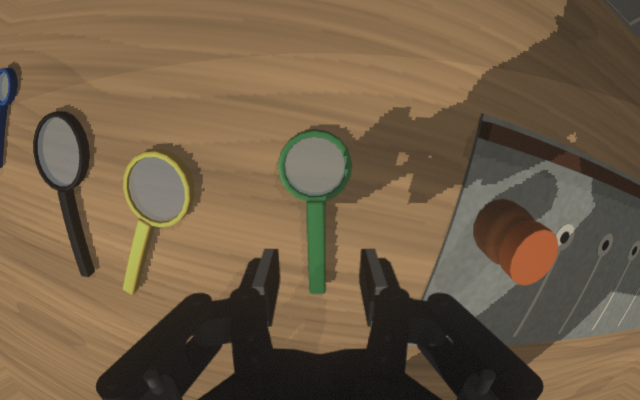

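The wrist view shows the green handle centred between the fingers, with the lens at (315,165) and the handle end at (317,292).

```bash
python3 -c "
from h import *
print(ray('wrist',315,165,.009),ray('wrist',317,292,.01),ray('wrist',156,189,.009),ray('wrist',62,151,.009))"; python3 jog.py '[[[-0.04, -0.04, 0.996, 0, -0.015, -0.015, 0.5], [-0.04, -0.04, 1.956, 0, -0.015, -0.015, 0.5], [-0.04, -0.04, 1.956, 0, -0.015, -0.015, 0.5], [-0.04, -0.04, 1.956, 0, -0.015, -0.015, 0.0], [-0.04, -0.04, 1.956, 0, -0.015, -0.015, 0.0], [-0.04, -0.04, 1.956, 0, -0.015, -0.015, 0.0], [-0.04, -0.04, 1.956, 0, -0.015, -0.015, 0.0], [-0.04, -0.04, 1.956, 0, -0.015, -0.015, 0.0]]]'; python3 to.py .56 -.195 .08 .034 43
```

```text
[0.56575887 0.10692852 0.009     ] [0.47498344 0.08588352 0.01      ] [0.52766936 0.21124289 0.009     ] [0.54022175 0.30597434 0.009     ]
time_s: 3.28
eef_pos: [0.5255, 0.0972, 0.0031]
eef_rot: [0.0, 0.994, 0.111, 0.0]
wrist_force: [-1.6, -0.6, 6.4]
opening: 0.118
grasp_force: 59.9
now [0.5255 0.0972 0.0031] open 0.118 t 3.275 q6 1.31
[-0.0729, 0.2846, -0.0767, 0.0008, -0.0006, 0.188]
```

To row units: -0.097 m is -3.88, 0.285 m is 11.4, 0.188 rad is 0.94.

```bash
python3 jog.py '[[[0, 0, -2, 0, 0, 0, 0.0], [0, 0, -3.88, 0, 0, 0, 0.0], [-2.88, 11.4, -3.88, 0.005, 0, 0.94, 0.0], [-2.88, 11.4, -3.88, 0.005, 0, 0.94, 0.0], [-2.88, 11.4, -3.88, 0.005, 0, 0.94, 0.0], [-2.88, 11.4, -3.88, 0.005, 0, 0.94, 0.0], [-2.88, 11.4, -3.88, 0.005, 0, 0.94, 0.0], [-2.88, 11.4, -3.88, 0.005, 0, 0.94, 0.0], [-2.88, 11.4, -3.88, 0.005, 0, 0.94, 0.0], [-2.88, 11.4, -3.88, 0.005, 0, 0.94, 0.0]]]'; python3 to.py .56 -.195 .015 .034 42;python3 -c "
from h import *
snap('wrist','w2')"
```

```text
time_s: 4.53
eef_pos: [0.5169, -0.1951, 0.0987]
eef_rot: [-0.001, 1.0, 0.018, -0.001]
wrist_force: [0.1, 0.1, -0.3]
opening: 0.118
grasp_force: 59.1
now [ 0.5169 -0.1951  0.0987] open 0.118 t 4.525 q6 0.96
[0.0013, 0.0015, 0.0837, -0.0011, 0.0021, 0.0014]
```

View pics/w2.png

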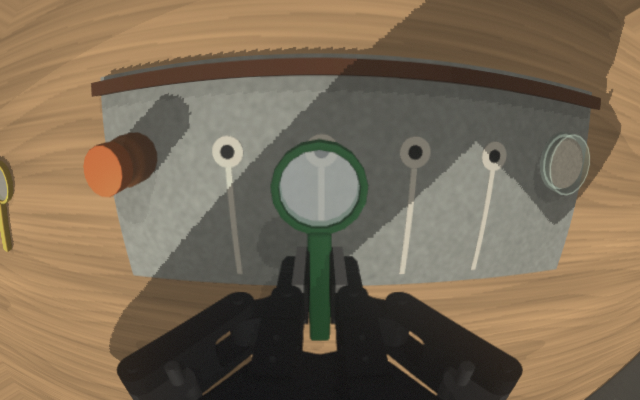

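The green glass is held straight with its lens at (320,187). The dots of marks 1, 3 and 4 are at (227,152), (415,152) and (494,156).

```bash
python3 -c "
from h import *
print(ray('wrist',320,187,.105),ray('wrist',227,152,.004),ray('wrist',415,152,.004),ray('wrist',494,156,.004),ray('wrist',320,152,.004))"; python3 jog.py '[[[0.04, 0.04, 2, -0.005, 0.01, 0.005, 0], [0.04, 0.04, 3.348, -0.005, 0.01, 0.005, 0], [0.04, 0.04, 3.348, -0.005, 0.01, 0.005, 0], [0.04, 0.04, 3.348, -0.005, 0.01, 0.005, 0]]]'; python3 to.py .56 -.195 .0073 .034 42
```

```text
[ 0.55901106 -0.19406419  0.105     ] [ 0.55477384 -0.12012699  0.004     ] [ 0.56025829 -0.27018888  0.004     ] [ 0.56268371 -0.34521471  0.004     ] [ 0.55630459 -0.19431742  0.004     ]
time_s: 5.08
eef_pos: [0.5187, -0.1973, 0.0162]
eef_rot: [0.001, 1.0, 0.017, 0.001]
wrist_force: [0.4, -0.6, 0.3]
opening: 0.119
grasp_force: 59.1
now [ 0.5187 -0.1973  0.0162] open 0.119 t 5.075 q6 0.96
[-0.0006, -0.0009, 0.0089, 0.0012, -0.0014, -0.0002]
```

```bash
python3 jog.py '[[[-0.08, -0.04, 0.2, 0.005, -0.005, 0, 0], [-0.08, -0.04, 0.348, 0.005, -0.005, 0, 0], [-0.08, -0.04, 0.348, 0.005, -0.005, 0, 0], [-0.08, -0.04, 0.348, 0.005, -0.005, 0, 0]]]'; python3 jog.py '[[[0, 0, 0, 0, 0, 0, 0.35], [0, 0, 0, 0, 0, 0, 0.35], [0, 0, 0, 0, 0, 0, 0.35], [0, 0, -1.6, 0, 0, 0, 0.35], [0, 0, -3.72, 0, 0, 0, 0.35], [0, 0, -3.72, 0, 0, 0, 0.35], [0, 0, -3.72, 0, 0, 0, 0.35]]]'; python3 to.py .5281 .2115 .1 -.282 48;python3 -c "
from h import *
snap('wrist','w3')"
```

```text
time_s: 5.58
eef_pos: [0.5163, -0.1968, 0.0071]
eef_rot: [-0.0, 1.0, 0.016, 0.0]
wrist_force: [-1.2, 1.1, 5.5]
opening: 0.115
grasp_force: 59.9
time_s: 6.45
eef_pos: [0.5155, -0.1964, 0.099]
eef_rot: [-0.0, 1.0, 0.016, -0.001]
wrist_force: [0.2, -0.7, -0.8]
opening: 0.351
grasp_force: 0.0
now [ 0.5155 -0.1964  0.099 ] open 0.351 t 6.45 q6 0.96
[-0.0197, -0.4221, -0.0007, -0.0006, 0.0012, 0.3147]
```

View pics/w3.png

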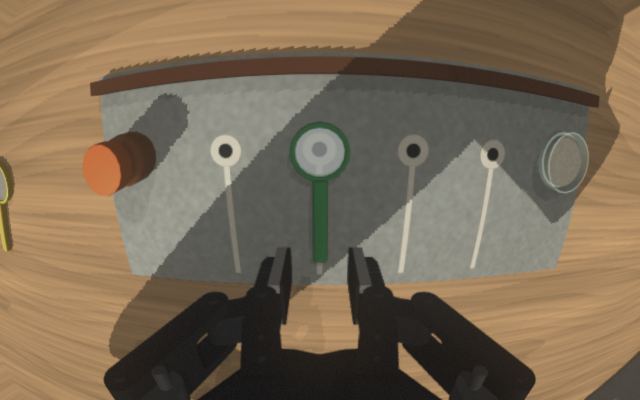

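The green glass is on mark 2. Its dot shows through the lens at (319,149), against a ring centre of about (319,152). Yellow is next, and I'll check finely at the end.

```bash
python3 -c "
from h import *
print(ray('wrist',319,152,.013),ray('wrist',319,149,.004))
im=cv2.imread('pics/w3.png');cv2.imwrite('pics/w3c.png',cv2.resize(im[100:280,210:430],None,fx=3.3,fy=3.3,interpolation=2))"
python3 jog.py '[[[-0.8, -16.88, 0, 0, 0.005, 1.575, 0.5], [-0.8, -16.88, 0, 0, 0.005, 1.575, 0.5], [-0.8, -16.88, 0, 0, 0.005, 1.575, 0.5], [-0.8, -16.88, 0, 0, 0.005, 1.575, 0.5], [-0.8, -16.88, 0, 0, 0.005, 1.575, 0.5], [-0.8, -16.88, 0, 0, 0.005, 1.575, 0.5], [-0.8, -16.88, 0, 0, 0.005, 1.575, 0.5], [-0.8, -16.88, 0, 0, 0.005, 1.575, 0.5], [-0.8, -16.88, 0, 0, 0.005, 1.575, 0.5]]]'; python3 to.py .5281 .2115 .003 -.282 48
```

```text
[ 0.55607313 -0.19452601  0.013     ] [ 0.55673824 -0.19448261  0.004     ]
time_s: 7.62
eef_pos: [0.4809, 0.2241, 0.0981]
eef_rot: [0.0, 0.99, -0.14, -0.001]
wrist_force: [-0.1, -0.1, 0.1]
opening: 0.502
grasp_force: 0.0
now [0.4809 0.2241 0.0981] open 0.502 t 7.625 q6 2.06
[0.0011, -0.0011, 0.0951, 0.0012, 0.0024, 0.0006]
```

View pics/w3c.png

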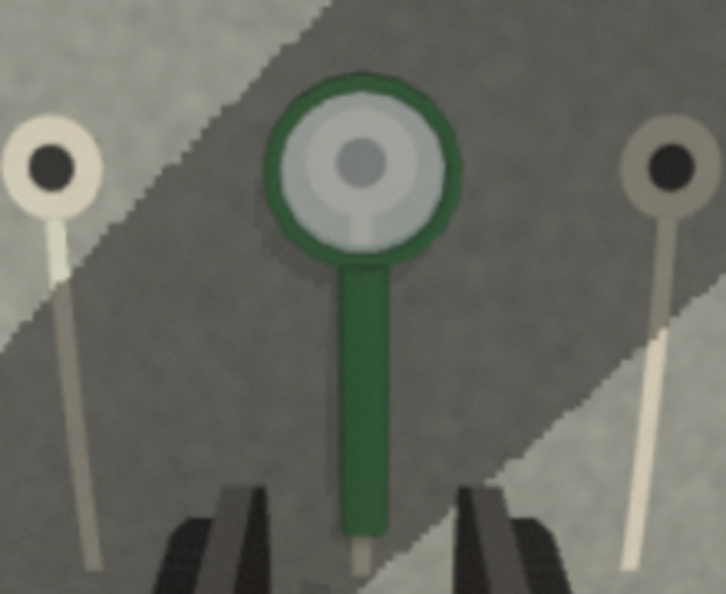

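The ring is concentric with the dot to under 1 mm and the handle lies over the line. Now I'll pick up yellow.

```bash
python3 jog.py '[[[0.04, -0.04, 2, 0.005, 0.01, 0, 0.5], [0.04, -0.04, 3.804, 0.005, 0.01, 0, 0.5], [0.04, -0.04, 3.804, 0.005, 0.01, 0, 0.5], [0.04, -0.04, 3.804, 0.005, 0.01, 0, 0.5], [0.04, -0.04, 3.804, 0.005, 0.01, 0, 0.0], [0.04, -0.04, 3.804, 0.005, 0.01, 0, 0.0], [0.04, -0.04, 3.804, 0.005, 0.01, 0, 0.0], [0.04, -0.04, 3.804, 0.005, 0.01, 0, 0.0], [0.04, -0.04, 3.804, 0.005, 0.01, 0, 0.0]]]'; python3 to.py .5605 -.2698 .1 .034 48
```

```text
time_s: 8.75
eef_pos: [0.484, 0.2252, 0.0058]
eef_rot: [-0.001, 0.99, -0.14, 0.002]
wrist_force: [-1.0, -2.0, 6.8]
opening: 0.112
grasp_force: 59.2
now [0.484  0.2252 0.0058] open 0.112 t 8.75 q6 2.07
[0.1659, 0.469, -0.0945, -0.0013, -0.0039, -0.3159]
```

```bash
python3 jog.py '[[[0, 0, -2, 0, 0, 0, 0], [0, 0, -3.8, 0, 0, 0, 0], [6.64, 18.76, -3.8, -0.005, -0.02, -1.58, 0], [6.64, 18.76, -3.8, -0.005, -0.02, -1.58, 0], [6.64, 18.76, -3.8, -0.005, -0.02, -1.58, 0], [6.64, 18.76, -3.8, -0.005, -0.02, -1.58, 0], [6.64, 18.76, -3.8, -0.005, -0.02, -1.58, 0], [6.64, 18.76, -3.8, -0.005, -0.02, -1.58, 0], [6.64, 18.76, -3.8, -0.005, -0.02, -1.58, 0], [6.64, 18.76, -3.8, -0.005, -0.02, -1.58, 0]]]'; python3 jog.py '[[[0, 0, 0, 0, 0, 0, 0], [0, 0, 0, 0, 0, 0, 0], [0, 0, 0, 0, 0, 0, 0]]]' ; python3 -c "
from h import *
im,p=snap('wrist','w4');cv2.imwrite('pics/w4c.png',cv2.resize(im[100:340,230:410],None,fx=2.5,fy=2.5,interpolation=2))"
```

```text
time_s: 10.0
eef_pos: [0.5115, -0.2689, 0.0997]
eef_rot: [0.0, 1.0, 0.017, -0.0]
wrist_force: [0.9, 0.2, -0.5]
opening: 0.114
grasp_force: 58.9
time_s: 10.38
eef_pos: [0.5114, -0.2651, 0.099]
eef_rot: [-0.001, 1.0, 0.018, -0.001]
wrist_force: [0.5, -0.5, -1.0]
opening: 0.112
grasp_force: 58.9
```

View pics/w4c.png

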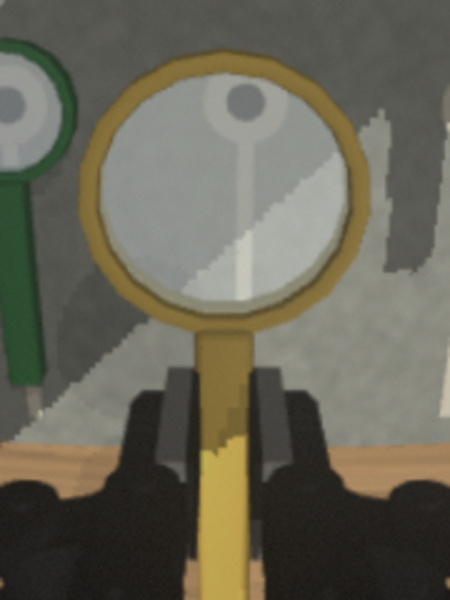

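Held: the yellow lens centre is at full-picture (319.6,176.4) and the mark 3 dot shows through it at (328.4,141.2).

```bash
python3 -c "
from h import *
print(ray('wrist',319.6,176.4,.104)-ctrl.get_obs()['eef_pos'],ray('wrist',328.4,141.2,.004))"; python3 to.py .5605 -.2698 .015 .034 47
```

```text
[0.04674037 0.00136861 0.00495918] [ 0.55963653 -0.27051272  0.004     ]
now [ 0.5116 -0.2651  0.099 ] open 0.111 t 10.425 q6 0.85
[0.0019, 0.0064, 0.084, -0.001, 0.0022, 0.0017]
```

To row units: 0.084 m is 3.36, 0.05 m is 2, 0.002 rad is 0.01.

```bash
python3 jog.py '[[[0.08, 0.264, 2, 0, 0.01, 0.01, 0], [0.08, 0.264, 3.36, 0, 0.01, 0.01, 0], [0.08, 0.264, 3.36, 0, 0.01, 0.01, 0], [0.08, 0.264, 3.36, 0, 0.01, 0.01, 0], [0.08, 0.264, 3.36, 0, 0.01, 0.01, 0]]]'; python3 to.py .5605 -.27 .0085 .034 47
```

```text
time_s: 11.05
eef_pos: [0.5147, -0.2736, 0.0168]
eef_rot: [0.001, 1.0, 0.016, 0.001]
wrist_force: [0.1, 0.4, 0.5]
opening: 0.114
grasp_force: 59.0
now [ 0.5147 -0.2736  0.0168] open 0.114 t 11.05 q6 0.85
[-0.0011, -0.0021, 0.0083, 0.0012, -0.0021, -0.0016]
```

```bash
python3 jog.py '[[[0, 0, 0, 0, 0, 0, 0], [0, 0, 0, 0, 0, 0, 0], [0, 0, 0, 0, 0, 0, 0]]]'>/dev/null; python3 to.py .5605 -.27 .0085 .034 47
```

```text
now [ 0.5137 -0.2734  0.0153] open 0.113 t 11.425 q6 0.85
[-0.0001, -0.0018, 0.0068, -0.0003, -0.0004, -0.0022]
```

```bash
python3 jog.py '[[[0, -0.072, 0.16, 0, 0, -0.01, 0], [0, -0.072, 0.28, 0, 0, -0.01, 0], [0, -0.072, 0.28, 0, 0, -0.01, 0], [0, -0.072, 0.28, 0, 0, -0.01, 0]]]'; python3 to.py .5605 -.27 .0075 .034 47
```

```text
time_s: 11.92
eef_pos: [0.5136, -0.2713, 0.0098]
eef_rot: [-0.0, 1.0, 0.017, -0.0]
wrist_force: [-6.1, 3.5, 18.6]
opening: 0.115
grasp_force: 61.2
now [ 0.5136 -0.2713  0.0098] open 0.115 t 11.925 q6 0.85
[-0.0001, 0.0003, 0.0023, -0.0009, 0.0004, 0.0001]
```

```bash
python3 jog.py '[[[0, 0, -0.04, 0, 0, 0, 0], [0, 0, -0.04, 0, 0, 0, 0.35], [0, 0, -0.04, 0, 0, 0, 0.35], [0, 0, -0.04, 0, 0, 0, 0.35], [0, 0, -1.6, 0, 0, 0, 0.35], [0, 0, -3.72, 0, 0, 0, 0.35], [0, 0, -3.72, 0, 0, 0, 0.35], [0, 0, -3.72, 0, 0, 0, 0.35], [0, 0, -3.72, 0, 0, 0, 0.35]]]'; python3 to.py .5397 .312 .1 .196 53;python3 -c "
from h import *
im,p=snap('wrist','w5');cv2.imwrite('pics/w5c.png',cv2.resize(im[100:280,210:430],None,fx=3.3,fy=3.3,interpolation=2))"
```

```text
time_s: 13.05
eef_pos: [0.5126, -0.2707, 0.0993]
eef_rot: [-0.001, 1.0, 0.017, -0.001]
wrist_force: [-0.3, 0.3, -0.3]
opening: 0.35
grasp_force: 0.0
now [ 0.5126 -0.2707  0.0993] open 0.35 t 13.05 q6 0.85
[-0.0055, -0.5729, 0.0008, -0.0027, 0.0019, -0.1622]
```

View pics/w5c.png

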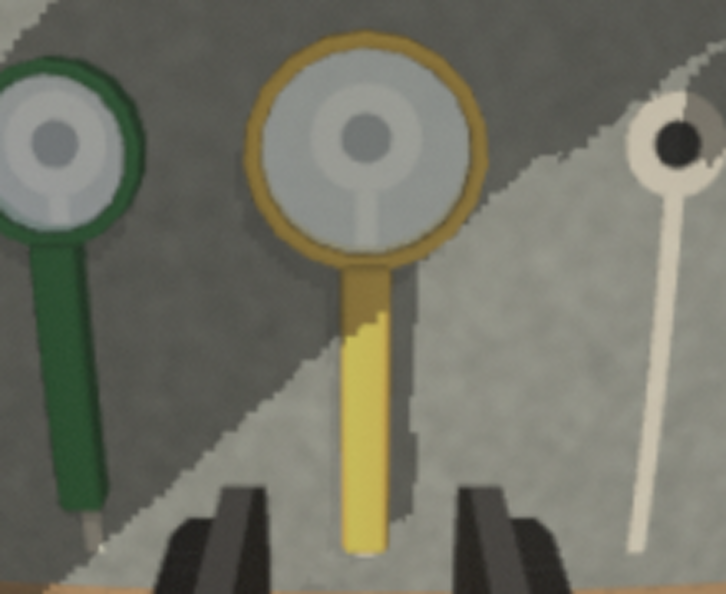

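Yellow's ring centre is at crop (366,150) and its dot at (366,137). I'll convert those to world positions and move to black.

```bash
python3 -c "
from h import *
print(ray('wrist',320.5,145,.013),ray('wrist',320.5,141.2,.004))"
python3 jog.py '[[[-0.22, -22.92, 0, -0.01, 0.01, -0.81, 0.5], [-0.22, -22.92, 0, -0.01, 0.01, -0.81, 0.5], [-0.22, -22.92, 0, -0.01, 0.01, -0.81, 0.5], [-0.22, -22.92, 0, -0.01, 0.01, -0.81, 0.5], [-0.22, -22.92, 0, -0.01, 0.01, -0.81, 0.5], [-0.22, -22.92, 0, -0.01, 0.01, -0.81, 0.5], [-0.22, -22.92, 0, -0.01, 0.01, -0.81, 0.5], [-0.22, -22.92, 0, -0.01, 0.01, -0.81, 0.5], [-0.22, -22.92, 0, -0.01, 0.01, -0.81, 0.5], [-0.22, -22.92, 0, -0.01, 0.01, -0.81, 0.5]]]'; python3 jog.py '[[[0, 0, 0, 0, 0, 0, 0.5], [0, 0, 0, 0, 0, 0, 0.5], [0, 0, 0, 0, 0, 0, 0.5]]]'>/dev/null; python3 to.py .5397 .312 .003 .196 53;python3 -c "
from h import *
im,p=snap('wrist','w6')"
```

```text
[ 0.55885564 -0.27008755  0.013     ] [ 0.56035636 -0.27004937  0.004     ]
time_s: 14.35
eef_pos: [0.4872, 0.3043, 0.1002]
eef_rot: [0.001, 0.995, 0.1, 0.0]
wrist_force: [-0.3, -0.4, -0.0]
opening: 0.501
grasp_force: 0.0
now [0.489  0.2994 0.1012] open 0.5 t 14.725 q6 1.72
[-0.001, -0.0026, 0.0982, 0.002, -0.0017, -0.0024]
```

View pics/w6.png

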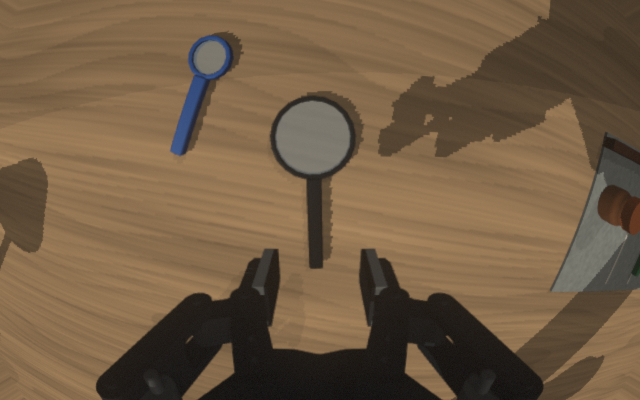

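Black's lens is at (313,138) with its handle end at (316,268), and blue's lens is at (210,57) with its handle end at (179,152). Yellow landed within about 1.5 mm of its dot.

```bash
python3 -c "
from h import *
for l,e in(((313,138),(316,268)),((210,57.5),(179,152))):
  a=ray('wrist',*l,.009);b=ray('wrist',*e,.009);d=a-b;print(a,np.hypot(*d[:2]),np.arctan2(d[1],d[0]))"
python3 jog.py '[[[-0.04, -0.104, 2, 0.01, -0.01, -0.01, 0.5], [-0.04, -0.104, 3.9, 0.01, -0.01, -0.01, 0.5], [-0.04, -0.104, 3.9, 0.01, -0.01, -0.01, 0.5], [-0.04, -0.104, 3.9, 0.01, -0.01, -0.01, 0.5], [-0.04, -0.104, 3.9, 0.01, -0.01, -0.01, 0.0], [-0.04, -0.104, 3.9, 0.01, -0.01, -0.01, 0.0], [-0.04, -0.104, 3.9, 0.01, -0.01, -0.01, 0.0], [-0.04, -0.104, 3.9, 0.01, -0.01, -0.01, 0.0], [-0.04, -0.104, 3.9, 0.01, -0.01, -0.01, 0.0]]]'; python3 to.py .563 -.345 .1 .034 53
```

```text
[0.53829313 0.31400541 0.009     ] 0.11379200297945077 0.21034008034736779
[0.5877263  0.40431214 0.009     ] 0.08043576310486816 -0.20759982404383465
time_s: 15.9
eef_pos: [0.4882, 0.3034, 0.0052]
eef_rot: [-0.0, 0.995, 0.099, 0.001]
wrist_force: [-2.2, -1.2, 6.8]
opening: 0.11
grasp_force: 59.4
now [0.4882 0.3034 0.0052] open 0.11 t 15.9 q6 1.72
[-0.1064, 0.6418, -0.0952, -0.0005, -0.0019, 0.1641]
```

To row units: 0.642 m is 25.68, -0.106 m is -4.24, 0.164 rad is 0.82.

```bash
python3 jog.py '[[[0, 0, -2, 0, 0, 0, 0], [0, 0, -3.8, 0, 0, 0, 0], [-4.24, 25.68, -3.8, 0, -0.01, 0.82, 0], [-4.24, 25.68, -3.8, 0, -0.01, 0.82, 0], [-4.24, 25.68, -3.8, 0, -0.01, 0.82, 0], [-4.24, 25.68, -3.8, 0, -0.01, 0.82, 0], [-4.24, 25.68, -3.8, 0, -0.01, 0.82, 0], [-4.24, 25.68, -3.8, 0, -0.01, 0.82, 0], [-4.24, 25.68, -3.8, 0, -0.01, 0.82, 0], [-4.24, 25.68, -3.8, 0, -0.01, 0.82, 0]]]' >/dev/null; python3 jog.py '[[[0, 0, 0, 0, 0, 0, 0], [0, 0, 0, 0, 0, 0, 0], [0, 0, 0, 0, 0, 0, 0]]]'; python3 to.py .5635 -.3448 .0984 .034 52
```

```text
time_s: 17.52
eef_pos: [0.5043, -0.1949, 0.0985]
eef_rot: [-0.0, 1.0, 0.018, -0.001]
wrist_force: [-0.1, -0.4, -1.1]
opening: 0.111
grasp_force: 58.9
now [ 0.5043 -0.1949  0.0985] open 0.111 t 17.525 q6 0.95
[0.0019, 0.1518, -0.0, -0.0009, 0.0025, 0.0015]
```

```bash
python3 jog.py '[[[0.08, 6.08, 0, 0, 0.01, 0.005, 0], [0.08, 6.08, 0, 0, 0.01, 0.005, 0], [0.08, 6.08, 0, 0, 0.01, 0.005, 0], [0.08, 6.08, 0, 0, 0.01, 0.005, 0], [0.08, 6.08, 0, 0, 0.01, 0.005, 0], [0.08, 6.08, 0, 0, 0.01, 0.005, 0]]]' >/dev/null; python3 to.py .5635 -.3448 .016 .034 52;python3 -c "
from h import *
im,p=snap('wrist','w7');cv2.imwrite('pics/w7c.png',cv2.resize(im[80:320,220:420],None,fx=2.5,fy=2.5,interpolation=2))"
```

```text
now [ 0.5119 -0.3465  0.0985] open 0.114 t 18.275 q6 0.75
[-0.0003, 0.0002, 0.0825, -0.0009, 0.0004, 0.0009]
```

View pics/w7c.png

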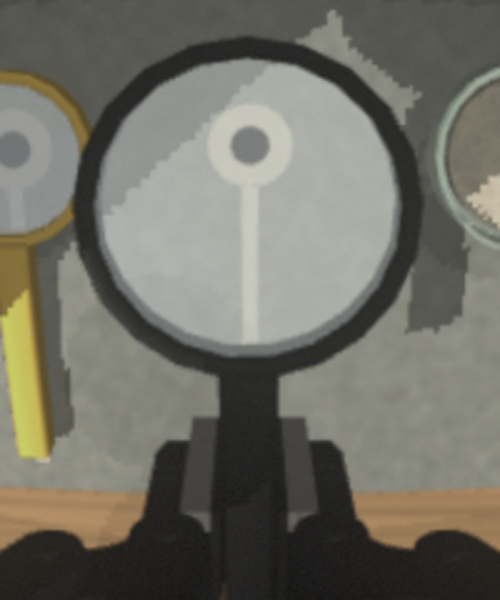

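The black glass hangs over mark 4 with its lens centre at full-picture (319.2,162.4) and the dot at (320,138).

```bash
python3 -c "
from h import *
print(ray('wrist',319.2,162.4,.105)-ctrl.get_obs()['eef_pos'],ray('wrist',320,138,.004))"; python3 jog.py '[[[0, 0, 2, 0, 0, 0.005, 0], [0, 0, 3.3, 0, 0, 0.005, 0], [0, 0, 3.3, 0, 0, 0.005, 0], [0, 0, 3.3, 0, 0, 0.005, 0], [0, 0, 3.3, 0, 0, 0.005, 0], [0, 0, 3.3, 0, 0, 0.005, 0]]]'; python3 to.py .5638 -.345 .0095 .034 51.7
```

```text
[0.05357319 0.00173542 0.00632355] [ 0.5624745  -0.34568552  0.004     ]
time_s: 19.08
eef_pos: [0.5125, -0.3491, 0.0178]
eef_rot: [0.001, 1.0, 0.016, 0.001]
wrist_force: [0.5, -0.2, -0.7]
opening: 0.113
grasp_force: 59.0
now [ 0.5125 -0.3491  0.0178] open 0.113 t 19.075 q6 0.75
[-0.0003, -0.0024, 0.0082, 0.0018, -0.0019, -0.0021]
```

```bash
python3 jog.py '[[[-0.052, -0.08, 0.16, 0.005, -0.005, -0.005, 0], [-0.052, -0.08, 0.3, 0.005, -0.005, -0.005, 0], [-0.052, -0.08, 0.3, 0.005, -0.005, -0.005, 0], [-0.052, -0.08, 0.3, 0.005, -0.005, -0.005, 0]]]'
```

```text
time_s: 19.58
eef_pos: [0.5102, -0.3462, 0.0092]
eef_rot: [-0.001, 1.0, 0.016, -0.001]
wrist_force: [-2.0, 2.5, 7.3]
opening: 0.113
grasp_force: 60.0
```

```bash
python3 jog.py '[[[0, 0, 0, 0, 0, 0, 0.35], [0, 0, 0, 0, 0, 0, 0.35], [0, 0, 0, 0, 0, 0, 0.35], [0, 0, -1.6, 0, 0, 0, 0.35], [0, 0, -3.68, 0, 0, 0, 0.35], [0, 0, -3.68, 0, 0, 0, 0.35], [0, 0, -3.68, 0, 0, 0, 0.35], [0, 0, -3.68, 0, 0, 0, 0.35]]]'; python3 to.py .589 .4037 .1 -.219 38;python3 -c "
from h import *
im,p=snap('wrist','w8');cv2.imwrite('pics/w8c.png',cv2.resize(im[90:290,180:440],None,fx=3,fy=3,interpolation=2))"
```

```text
time_s: 20.58
eef_pos: [0.5094, -0.3456, 0.0988]
eef_rot: [-0.002, 1.0, 0.016, -0.002]
wrist_force: [-0.3, -0.2, -0.4]
opening: 0.351
grasp_force: 0.0
now [ 0.5094 -0.3456  0.0988] open 0.351 t 20.575 q6 0.75
[0.0673, -0.7558, 0.0013, -0.0031, 0.0035, 0.2517]
```

View pics/w8c.png

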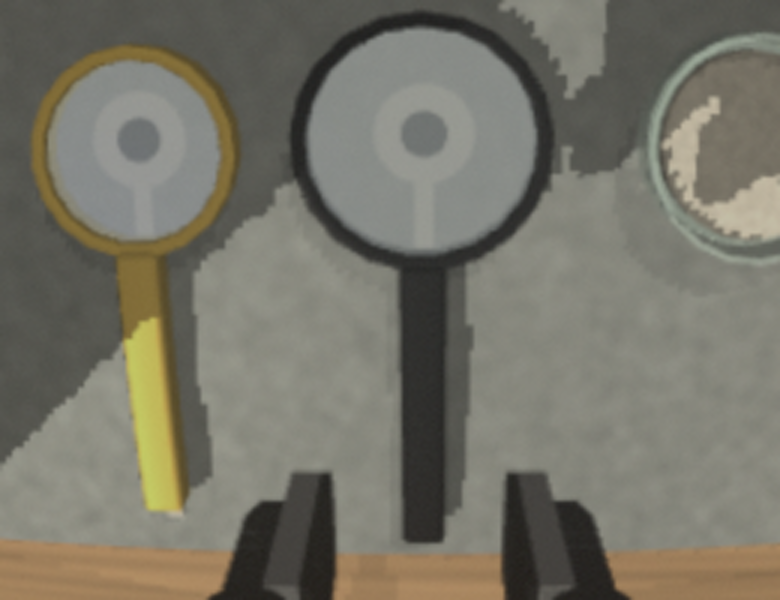

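Black is concentric: lens (422,141) against dot (424,134), which is within parallax. Now blue.

To row units: -0.756 m is -30.24, 0.067 m is 2.68, 0.252 rad is 1.26.

```bash
python3 jog.py '[[[2.68, -30.24, 0, -0.015, 0.015, 1.26, 0.5], [2.68, -30.24, 0, -0.015, 0.015, 1.26, 0.5], [2.68, -30.24, 0, -0.015, 0.015, 1.26, 0.5], [2.68, -30.24, 0, -0.015, 0.015, 1.26, 0.5], [2.68, -30.24, 0, -0.015, 0.015, 1.26, 0.5], [2.68, -30.24, 0, -0.015, 0.015, 1.26, 0.5], [2.68, -30.24, 0, -0.015, 0.015, 1.26, 0.5], [2.68, -30.24, 0, -0.015, 0.015, 1.26, 0.5], [2.68, -30.24, 0, -0.015, 0.015, 1.26, 0.5], [2.68, -30.24, 0, -0.015, 0.015, 1.26, 0.5]]]'>/dev/null; python3 jog.py '[[[0, 0, 0, 0, 0, 0, 0.5], [0, 0, 0, 0, 0, 0, 0.5], [0, 0, 0, 0, 0, 0, 0.5]]]'; python3 to.py .589 .4037 .1 -.219 38
```

```text
time_s: 22.25
eef_pos: [0.5449, 0.2761, 0.1007]
eef_rot: [0.001, 0.994, -0.11, 0.0]
wrist_force: [-0.2, 0.4, -0.4]
opening: 0.496
grasp_force: 0.0
now [0.5449 0.2761 0.1007] open 0.496 t 22.25 q6 2.07
[-0.023, -0.1341, 0.0003, 0.0026, -0.0011, -0.0018]
```

To row units: -0.134 m is -5.36, -0.023 m is -0.92, -0.002 rad is -0.01.

```bash
python3 jog.py '[[[-0.92, -5.36, 0, 0.01, -0.005, -0.01, 0.5], [-0.92, -5.36, 0, 0.01, -0.005, -0.01, 0.5], [-0.92, -5.36, 0, 0.01, -0.005, -0.01, 0.5], [-0.92, -5.36, 0, 0.01, -0.005, -0.01, 0.5], [-0.92, -5.36, 0, 0.01, -0.005, -0.01, 0.5], [-0.92, -5.36, 0, 0.01, -0.005, -0.01, 0.5]]]'; python3 to.py .589 .4037 .003 -.219 38;python3 -c "
from h import *
im,p=snap('wrist','w9')"
```

```text
time_s: 23.0
eef_pos: [0.5522, 0.4116, 0.1011]
eef_rot: [0.0, 0.994, -0.109, 0.0]
wrist_force: [-0.1, 0.1, 0.9]
opening: 0.5
grasp_force: 0.0
now [0.5522 0.4116 0.1011] open 0.5 t 23.0 q6 2.26
[-0.0005, -0.0003, 0.0981, 0.0001, -0.001, -0.0003]
```

View pics/w9.png

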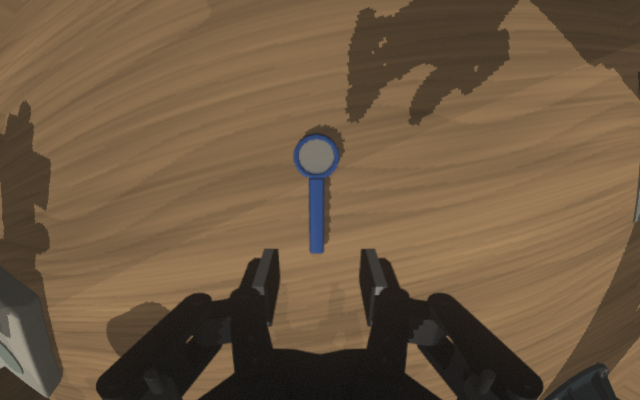

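The blue glass is centred, lens at (317,157) and handle end at (317,252).

```bash
python3 -c "
from h import *
print(ray('wrist',317,157,.009),ray('wrist',317,252,.009))"; python3 jog.py '[[[0, 0, 2, 0, -0.005, 0, 0.5], [0, 0, 3.9, 0, -0.005, 0, 0.5], [0, 0, 3.9, 0, -0.005, 0, 0.5], [0, 0, 3.9, 0, -0.005, 0, 0.5], [0, 0, 3.9, 0, -0.005, 0, 0.0], [0, 0, 3.9, 0, -0.005, 0, 0.0], [0, 0, 3.9, 0, -0.005, 0, 0.0], [0, 0, 3.9, 0, -0.005, 0, 0.0], [0, 0, 3.9, 0, -0.005, 0, 0.0]]]'; python3 to.py .5562 -.12 .1 .034 37
```

```text
[0.58790769 0.405187   0.009     ] [0.50731064 0.42332593 0.009     ]
time_s: 24.18
eef_pos: [0.5525, 0.4136, 0.0048]
eef_rot: [-0.0, 0.994, -0.108, 0.001]
wrist_force: [-0.8, -0.8, 6.7]
opening: 0.113
grasp_force: 60.1
now [0.5525 0.4136 0.0048] open 0.113 t 24.175 q6 2.26
[0.0828, 0.5293, -0.0957, -0.0008, -0.0014, -0.251]
```

```bash
python3 jog.py '[[[0, 0, -2, 0, 0, 0, 0], [3.32, 21.16, -3.84, 0, -0.005, -1.255, 0], [3.32, 21.16, -3.84, 0, -0.005, -1.255, 0], [3.32, 21.16, -3.84, 0, -0.005, -1.255, 0], [3.32, 21.16, -3.84, 0, -0.005, -1.255, 0], [3.32, 21.16, -3.84, 0, -0.005, -1.255, 0], [3.32, 21.16, -3.84, 0, -0.005, -1.255, 0], [3.32, 21.16, -3.84, 0, -0.005, -1.255, 0], [3.32, 21.16, -3.84, 0, -0.005, -1.255, 0], [3.32, 21.16, -3.84, 0, -0.005, -1.255, 0]]]'>/dev/null; python3 jog.py '[[[0, 0, 0, 0, 0, 0, 0], [0, 0, 0, 0, 0, 0, 0], [0, 0, 0, 0, 0, 0, 0]]]'; python3 to.py .556 -.12 .016 .034 37;python3 -c "
from h import *
im,p=snap('wrist','w10');cv2.imwrite('pics/w10c.png',cv2.resize(im[100:340,200:440],None,fx=2.5,fy=2.5,interpolation=2))"
```

```text
time_s: 25.8
eef_pos: [0.5187, -0.1197, 0.0991]
eef_rot: [-0.0, 1.0, 0.018, -0.001]
wrist_force: [1.0, -0.5, -0.5]
opening: 0.116
grasp_force: 59.3
now [ 0.5187 -0.1197  0.0991] open 0.116 t 25.8 q6 1.09
[0.0003, 0.0016, 0.0831, -0.001, 0.0015, 0.0015]
```

View pics/w10c.png

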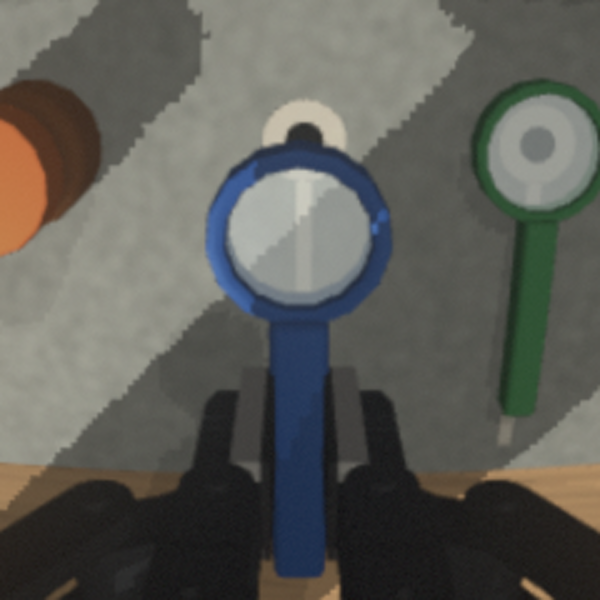

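Blue is held, lens at full-picture (319.4,193), with the mark 1 dot at (321.4,155.8) and the jar undisturbed.

```bash
python3 -c "
from h import *
print(ray('wrist',319.4,193,.105)-ctrl.get_obs()['eef_pos'],ray('wrist',321.4,155.8,.004))"; python3 jog.py '[[[0, 0.08, 2, 0, 0.005, 0.005, 0], [0, 0.08, 3.32, 0, 0.005, 0.005, 0], [0, 0.08, 3.32, 0, 0.005, 0.005, 0], [0, 0.08, 3.32, 0, 0.005, 0.005, 0], [0, 0.08, 3.32, 0, 0.005, 0.005, 0], [0, 0.08, 3.32, 0, 0.005, 0.005, 0]]]'; python3 to.py .556 -.12 .009 .034 37
```

```text
[0.03900429 0.00117034 0.00585943] [ 0.55521059 -0.12022671  0.004     ]
time_s: 26.6
eef_pos: [0.5199, -0.1235, 0.0178]
eef_rot: [0.0, 1.0, 0.016, 0.001]
wrist_force: [0.2, 0.5, -0.2]
opening: 0.115
grasp_force: 59.3
now [ 0.5199 -0.1235  0.0178] open 0.115 t 26.6 q6 1.08
[-0.0009, -0.0023, 0.0088, 0.0008, -0.0024, -0.001]
```

```bash
python3 jog.py '[[[-0.02, -0.08, 0.16, 0.005, -0.01, -0.005, 0], [-0.02, -0.08, 0.312, 0.005, -0.01, -0.005, 0], [-0.02, -0.08, 0.312, 0.005, -0.01, -0.005, 0], [-0.02, -0.08, 0.312, 0.005, -0.01, -0.005, 0]]]' 
python3 jog.py '[[[0, 0, 0, 0, 0, 0, 0.35], [0, 0, 0, 0, 0, 0, 0.35], [0, 0, 0, 0, 0, 0, 0.35], [0, 0, -1.6, 0, 0, 0, 0.35], [0, 0, -3.68, 0, 0, 0, 0.35], [0, 0, -5.6, 0, 0, 0, 0.35], [0, 0, -5.6, 0, 0, 0, 0.35], [0, 0, -5.6, 0, 0, 0, 0.35]]]'; python3 -c "
from h import *
im,p=snap('wrist','w11');cv2.imwrite('pics/w11c.png',cv2.resize(im[90:290,240:500],None,fx=3,fy=3,interpolation=2))"
```

```text
time_s: 27.1
eef_pos: [0.5184, -0.1211, 0.0087]
eef_rot: [-0.001, 1.0, 0.017, -0.001]
wrist_force: [-1.0, 1.0, 4.6]
opening: 0.115
grasp_force: 59.8
time_s: 28.1
eef_pos: [0.5182, -0.1212, 0.148]
eef_rot: [-0.001, 1.0, 0.017, -0.001]
wrist_force: [0.3, 0.8, -0.4]
opening: 0.351
grasp_force: 0.0
```

View pics/w11c.png

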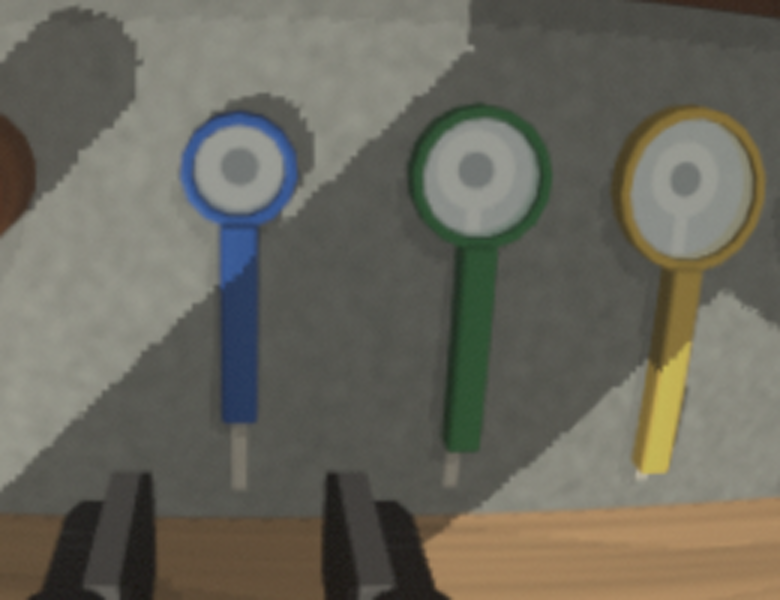

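All four glasses sit flat and centred with their lines under the handles, and the gripper is clear. Blue's lens is at (239,168) on a dot at (239,167). I'm handing in.

```bash
python3 -c "
from bench import ctrl
print(ctrl.hand_in())"
```

```text
the job is handed in; nothing more can be done
None
```

The four magnifying glasses are on their marks and the job is handed in: blue next to the jar, then green, yellow and black next to the dish, each within about 1.5 mm of its dot in the camera views, with the jar and dish untouched.

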